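# Slide the filter glass under the spring clip of its dock

### The job

Load the filter glass into its dock: with one fingertip hold the spring clip's long press bar down so that its jaw stands up, and with the other fingertip push the glass along the channel, under the jaw, until it is fully home against the end stop. Keep the bar down until the glass is home, then let the clip spring back onto the glass and move clear. Nothing is to be gripped or lifted, and the other things stay where they are.

Things in the scene. Friction and masses are not known exactly. Their poses are not given: they have to be found in the camera images.
- dock: Filter dock, a fixed metal fixture, 184 x 124 mm; origin on the worktop. Its +x is the push direction along the channel to the end stop, +y points to the press bar, z up. Raised deck: x -104 to 76 mm, y -31 to 31, top at z = 22 mm; low base plate (z = 8 mm) under the press bar. The clip's hinge runs along x at y = 40, z = 19.5 mm (bearings up to z = 25).
- home (a point): Where the centre of the filter glass lies when fully home (dock x = 30, y = 0, z = 26 mm); axes as the dock's. The channel is 49 mm wide, centred on y = 0, between rails 4 mm high (dock x -70 to 65 mm). The end stop's face is at dock x = 65 mm, 12 mm high.
- filter_center (a point): Centre of the loose filter glass, a flat orange plate 70 x 44 x 8 mm, about 0.1 kg, lying on the deck in the channel. Its own y runs along its 70 mm length, along the channel; the rear edge is 35 mm from the centre toward the dock's -x. It starts 36 to 56 mm short of home, clear of the jaw.
- filter: The same filter glass; origin at the centre of its underside, axes as for its centre point.
- clip (a joint): Angle of the spring clip (one rocker: bar down = jaw up), rad: 0 at rest, jaw down 3 mm above the deck, its blunt end blocking the glass; 0.30 pressed to its stop, jaw 14 mm above the deck. The glass passes from 0.17 up; resting on the glass it reads about 0.13. It springs back when released. 4 N on the bar starts to move it, 7 N holds it at the stop.
- bar_mid (a point): Point on top of the middle of the clip's press bar (dock x = -38 mm), moving with it: a round steel bar, 10 mm thick, 120 mm long, parallel to the channel (dock x -98 to 22 mm, y = 72 mm when pressed, 70.5 at rest). Its top is 34 mm above the worktop at rest, 29 at joint 0.17, 24.5 (2.5 above the deck) at the stop, so level fingertips can hold it and push the glass; a fingertip may slide along it.
- jaw_nose (a point): Centre of the clip's jaw, a round steel nose, 20 mm long along the channel (dock x 38 to 58 mm) and 10 mm thick, on an arm that reaches over the channel from the hinge; it moves with the clip, dock y = 1 at rest, 6 mm when up; the arm's top is then 48 mm above the worktop.
- petri: Bystander: closed petri dish, 59 mm across, 15 mm high; origin at the centre of its underside.
- timer: Bystander: small digital timer, 60 x 64 x 20 mm; origin at the centre of its underside.
- comb: Bystander: clear flat gel comb, 32 x 90 x 8 mm; origin at its underside.
Not all that is in view belongs to the job. Leave any purple or yellow look-alike of the filter alone.

How it is judged:
By the outcome, as a careful person would: the job done as asked, in the order asked, and still so for the second after the job is handed in, with the robot touching nothing.
It also fails if it takes over 45 s, if anything falls off the work surface, if the arm or the gripper's body presses on something with over 40 N, if the wrist force passes 120 N, or if a joint passes its speed limit or range.

### The arm

A 7-joint arm with a two-finger parallel gripper is mounted at the origin on a cart in front of the work surface, level with it; the furniture and walls round the work are solid. World frame = base frame: x ahead of the robot, y to its left, z up, the work surface at z = 0. Lengths are in m, angles in rad, forces in N, time in s.
With the tool pointing down it reaches from about 0.425 to 0.95 m from the base axis. Payload 4.7 kg.
Tool frame: the origin (TCP) lies between the finger pads; the fingertips stand 22 mm ahead of it and the grasp point (between the pads) lies 3 mm ahead of it; z points along the fingers, y is the line along which they close (so a half turn about z gives the same grasp; the last joint's range is limited). The gripper opens to 85 mm and grips with 20 to 120 N. Pads are 22 mm wide; open, the fingers measure 114 mm over their backs; the gripper's body (76 mm by 85 mm) begins 54 mm behind the grasp point. The pads swing forward as they close: fully open they stand 13 mm farther back than shut.
Start: joints at [1.157, 0.469, -0.049, 1.532, 0.024, 1.141, -0.082], TCP at [0.253, -0.626, 0.253] pointing down, gripper open.
Joint ranges: [-2.59, 2.59], [-0.33, 1.99], [-1.39, 1.29], [0.1, 2.45], [-1.04, 4.18], [0.21, 1.99], [-2.66, 2.66]. Speed limits (rad/s): [2.57, 2.57, 3.14, 3.14, 3.14, 3.14, 3.14].

### API

Orientations are given as a unit quaternion [w, x, y, z].
In Python, from station import readout, viewer, r gives the robot as it stands.
- The arm moves only by the tool send_rows, never from a script. Its argument "steps" is a list of rows, each an object with "gripper": the opening, from -1 (shut) to 1 (fully open); "xyz": the shift along the tool's x, y, z scaled (see below), a list of three; "twist": the turn, a rotation vector about the tool's x, y, z scaled (see below), a list of three. In form: [{"gripper": gripper, "xyz": [tx, ty, tz], "twist": [ax, ay, az]}, ...]. A call has 1 to 12 rows; each row shifts and turns the commanded pose from where the row before left it, along the tool's axes as they then stand; what a row does not reach is not made up. The controller multiplies each number of a shift by 0.04 m and each number of a turn by 5 degrees. A row lasts 1/12 s, in which the tool goes at most 41.7 mm and 7.16 degrees, less where a joint would pass 70% of its speed; a pose out of reach is approached as far as the arm can. A call with a number of a shift or a turn outside -1 to 1 is refused whole. A call with a gripper value outside its range is refused whole. The fingers move at their own pace and stop on an object; "newtons" is the grip in N (left out, the last holds). Time passes only in rows, so rows that do not move let the fingers close. It gives the time, the measured TCP pose, the force, the opening and the grip force at its end, in the units of the state.
- readout.get_state(): the state, without advancing time (a new reading comes with each control period).
- viewer.get_image(name): name is "side" or "top" or "wrist"; returns the picture (400x640x3 uint8, red, green, blue); there is no depth.
- viewer.camera_params(name): a dict with "fovy" (degrees; the focal length in pixels is half the picture's height over the tangent of half this angle, whatever the lens; pixels are square), "cx", "cy" (the principal point, pixels), "R" (3x3) and "t" (3): a world point X has camera coordinates R X + t. Camera axes: x right, y down, z forward; pixel columns grow to the right and rows downward; lengths in m; the calibration is good to about 2 mm. The wrist camera is an equidistant fisheye: a pixel r from the principal point sees the ray r / f radians off the axis. A picture is of the moment at which its call begins: read the wrist's pose just before it. camera_params takes no time and is no camera call; for the wrist camera it gives the pose at the moment of the call.
- r.job_done(): hands the job in; it is judged then, once.
Trained networks look in the newest picture that a camera, given by its name, has taken for a name from the list of things; names that differ only in an ending like _2 or _b are one class to them, and where a whole thing is asked for, a point or a joint stands for the part that bears it (a point fixed in the world has none). Each returns a list of dicts, best first, with "confidence" (0 to 1); they miss things now and then, are a little off and sometimes report something else, mostly with a low value. They report only what shows in the picture. A call takes as long as a camera call. They do not tell look-alikes from the thing itself.
- viewer.find_in(camera, label): "position" ([x, y, z] in m, in world coordinates, good to about 4 mm: the middle of the surface that is visible of it).
- viewer.cut_out(camera, label): "pixels" (400x640 bool, what is visible of it).
- viewer.mark_of(camera, label): "position" ([x, y, z] in m, in world coordinates, good to about 4 mm: a listed point, or the origin of a listed thing).
The state is a dict: "time_s": time; "joint_positions": joint angles; "dq": joint speeds; "joint_torque": joint torques, N m; "ee_pos": TCP position; "tool_rot": TCP orientation; "wrist_force": force on the tool from outside, world axes, zero at the start; "moment": the same for the moment, N m; "finger_gap": finger opening in m; "grasp_force": force on a finger pad.
Only numpy, scipy, OpenCV 4.12 (cv2) and the standard library are available. Lean on these libraries where they do the work, as an engineer would, in place of code of your own. Each camera call takes 0.05 s, during which the arm holds its last target. There are 200 camera calls.

## Working session

There is one attempt and no reset: what is moved stays moved. The work goes in short steps, Python scripts to look and compute and a tool call to move; the robot and the scene stay as the last step left them, time stands still between calls to the robot, and variables do not carry over. Pictures are saved under pics/ and viewed, at most 10 in all, crops included, and the job is handed in when it is done.

Besides the shell and the picture viewer there is one more tool, called after "Call:" by a JSON object that holds its "method" and its "body", one argument or row to a line. send_rows: Moves the arm, as the interface text tells. Its arguments: {"type":"object","properties":{"steps":{"type":"array","items":{"type":"object","properties":{"gripper":{"type":"number"},"xyz":{"type":"array","items":{"type":"number","minimum":-1,"maximum":1}},"twist":{"type":"array","items":{"type":"number","minimum":-1,"maximum":1}}}}},"newtons":{"type":"number"}},"required":["steps"]}

```bash
mkdir -p pics; python3 - <<'E'
from station import readout, viewer, r
import cv2, numpy as np
s=readout.get_state(); print(s)
ims=[]
for c in ("side","top"):
    im=viewer.get_image(c); cv2.imwrite(f"pics/{c}0.png",im[:,:,::-1])
    for l in ("dock","home","filter_center","bar_mid","jaw_nose","petri","timer","comb"):
        print(c,l,[(np.round(d["position"],4).tolist(),round(d["confidence"],2)) for d in viewer.mark_of(c,l)][:3])
E
```

```text
{'time_s': 0.0, 'joint_positions': array([ 1.15707779,  0.46943691, -0.04857139,  1.53369044,  0.02406601,
        1.14096045, -0.08230627]), 'dq': array([ 0.00221922,  0.000283  ,  0.00083001, -0.00018517, -0.00170025,
       -0.00032288, -0.00045726]), 'joint_torque': array([-8.67791532e-04, -5.10306215e+01, -4.70290007e-02, -2.37713099e+01,
        1.06998993e-02,  7.59839691e-03, -7.84984280e-06]), 'ee_pos': array([ 0.25319728, -0.62514078,  0.25226581]), 'tool_rot': array([-9.33003176e-04,  9.81546875e-01,  1.91219296e-01, -2.06445237e-04]), 'wrist_force': array([ 0.10735262, -0.59731736, -0.56559096]), 'moment': array([-0.03642883, -0.00844578, -0.00244859]), 'grasp_force': 0.0, 'finger_gap': 0.08522539810801637}
side dock [([0.5663, -0.2494, 0.0001], 0.56)]
side home [([0.5981, -0.2506, 0.0287], 0.71)]
side filter_center [([0.611, -0.4617, 0.0011], 0.82), ([0.4933, -0.3796, 0.003], 0.66), ([0.5541, -0.2508, 0.024], 0.63)]
side bar_mid [([0.5283, -0.1796, 0.0328], 0.88)]
side jaw_nose [([0.6117, -0.2543, 0.0268], 0.69)]
side petri [([0.5931, -0.343, -0.002], 0.49)]
side timer [([0.4961, -0.602, 0.0004], 0.69)]
side comb []
top dock [([0.5655, -0.2533, -0.0003], 0.9)]
top home [([0.5966, -0.2536, 0.0181], 0.59)]
top filter_center [([0.6139, -0.4598, -0.0015], 0.9), ([0.4913, -0.3784, 0.0031], 0.72), ([0.5458, -0.2556, 0.0286], 0.54)]
top bar_mid [([0.5315, -0.1835, 0.0329], 0.89)]
top jaw_nose [([0.6149, -0.249, 0.0269], 0.57)]
top petri [([0.5932, -0.3482, -0.0004], 0.65), ([0.4952, -0.606, -0.0009], 0.28)]
top timer [([0.4966, -0.6059, -0.0018], 0.79)]
top comb [([0.5206, 0.0175, -0.0023], 0.77)]
```

View pics/top0.png

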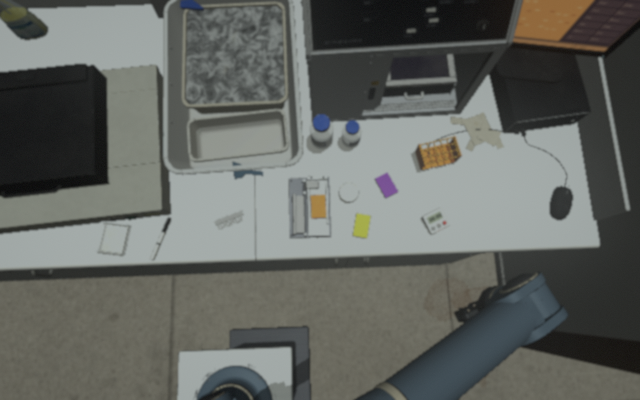

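View pics/side0.png

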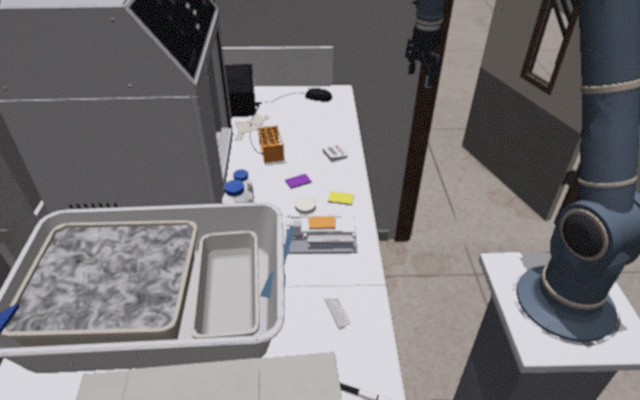

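The top view shows the dock around (310,207): the bar is on its left, the orange glass at (318,207) and the jaw on the far side at (312,184). So dock +x is roughly world +x and yaw is about 0. The purple (386,185) and yellow (361,225) plates are look-alikes. I'll move above the dock to measure with the wrist camera.

Call:
{"method": "send_rows", "body": {
  "steps": [
    {"gripper": 1,"xyz": [0,0,0],"twist": [0,0,0.88]},
    {"gripper": 1,"xyz": [0,0,0],"twist": [0,0,0.88]},
    {"gripper": 1,"xyz": [0,0,0],"twist": [0,0,0.88]},
    {"gripper": 1,"xyz": [0,0,0],"twist": [0,0,0.88]},
    {"gripper": 1,"xyz": [0,0,0],"twist": [0,0,0.88]}
  ]
}}

```text
time_s: 1.32
ee_pos: [0.2534, -0.6256, 0.2534]
tool_rot: [0.0, 1.0, -0.001, 0.0]
wrist_force: [0.1, 0.3, -0.1]
finger_gap: 0.0854
grasp_force: 0.0
```

Call:
{"method": "send_rows", "body": {
  "steps": [
    {"gripper": 0.5,"xyz": [0.45,-0.75,0],"twist": [0,0,0]},
    {"gripper": 0.5,"xyz": [0.45,-0.75,0],"twist": [0,0,0]},
    {"gripper": 0.5,"xyz": [0.45,-0.75,0],"twist": [0,0,0]},
    {"gripper": 0.5,"xyz": [0.45,-0.75,0],"twist": [0,0,0]},
    {"gripper": 0.5,"xyz": [0.45,-0.75,0],"twist": [0,0,0]},
    {"gripper": 0.5,"xyz": [0.45,-0.75,0],"twist": [0,0,0]},
    {"gripper": 0.5,"xyz": [0.45,-0.75,0],"twist": [0,0,0]},
    {"gripper": 0.5,"xyz": [0.45,-0.75,0],"twist": [0,0,0]},
    {"gripper": 0.5,"xyz": [0.45,-0.75,0],"twist": [0,0,0]},
    {"gripper": 0.5,"xyz": [0.45,-0.75,0],"twist": [0,0,0]},
    {"gripper": 0.5,"xyz": [0.45,-0.75,0],"twist": [0,0,0]},
    {"gripper": 0.5,"xyz": [0,0,0],"twist": [0,0,0]}
  ]
}}

```text
time_s: 2.32
ee_pos: [0.4557, -0.2877, 0.2538]
tool_rot: [-0.002, 1.0, 0.006, 0.002]
wrist_force: [-0.4, 1.0, -0.5]
finger_gap: 0.0641
grasp_force: 0.0
```

```bash
cat > h.py <<'E'
import numpy as np, cv2
from station import readout, viewer, r
def proj(P,c):   # equidistant fisheye
    p=c["R"]@np.array(P)+c["t"]; f=200/np.tan(np.radians(c["fovy"])/2)
    th=np.arctan2(np.hypot(p[0],p[1]),p[2]); k=f*th/np.hypot(p[0],p[1])
    return c["cx"]+k*p[0], c["cy"]+k*p[1]
def ray(u,v,c,z,fish=True):
    f=200/np.tan(np.radians(c["fovy"])/2); d=np.array([u-c["cx"],v-c["cy"]]); rr=np.hypot(*d)
    th=rr/f if fish else np.arctan(rr/f)
    q=np.r_[d/rr*np.sin(th),np.cos(th)]; R=np.array(c["R"]); o=-R.T@c["t"]; w=R.T@q
    return o+w*(z-o[2])/w[2]
E
python3 - <<'E'
from h import *
s=readout.get_state(); print(s["ee_pos"],s["tool_rot"],s["finger_gap"])
c=viewer.camera_params("wrist"); np.save("c1.npy",c,allow_pickle=True); im=viewer.get_image("wrist"); cv2.imwrite("pics/w1.png",im[:,:,::-1])
cv2.imwrite("pics/w1v.png",cv2.resize(im[:,:,::-1],(800,500),interpolation=cv2.INTER_CUBIC))
for l in ("dock","home","filter_center","bar_mid","jaw_nose"):
    print(l,[(np.round(d["position"],4).tolist(),round(d["confidence"],2)) for d in viewer.mark_of("wrist",l)][:3])
for cam in("top","side"):
  viewer.get_image(cam)
  for l in ("dock","filter_center","bar_mid","jaw_nose"):
    print(cam,l,[(np.round(d["position"],4).tolist(),round(d["confidence"],2)) for d in viewer.mark_of(cam,l)][:3])
E
```

```text
[ 0.45565114 -0.28773351  0.25380001] [-0.00171766  0.99997679  0.00640369  0.00157042] 0.06413962338032826
dock [([0.4922, -0.602, -0.0044], 0.45)]
home [([0.6008, -0.2562, 0.0259], 0.83)]
filter_center [([0.4919, -0.3797, 0.0012], 0.96), ([0.6175, -0.463, 0.0056], 0.91)]
bar_mid [([0.5299, -0.1808, 0.0349], 0.6)]
jaw_nose [([0.6148, -0.2493, 0.0325], 0.84)]
top dock [([0.5643, -0.2518, -0.001], 0.9), ([0.5218, 0.0151, -0.0012], 0.41)]
top filter_center [([0.614, -0.4592, -0.0008], 0.71), ([0.4878, -0.3791, 0.0005], 0.65)]
top bar_mid [([0.5317, -0.1807, 0.0347], 0.8)]
top jaw_nose [([0.6174, -0.2508, 0.0279], 0.73)]
side dock [([0.5657, -0.2476, 0.0009], 0.74)]
side filter_center [([0.5525, -0.2512, 0.0248], 0.88), ([0.4939, -0.3826, -0.0005], 0.84), ([0.6105, -0.4609, 0.0002], 0.57)]
side bar_mid [([0.535, -0.1792, 0.0353], 0.86)]
side jaw_nose [([0.6119, -0.2524, 0.029], 0.66)]
```

View pics/w1v.png

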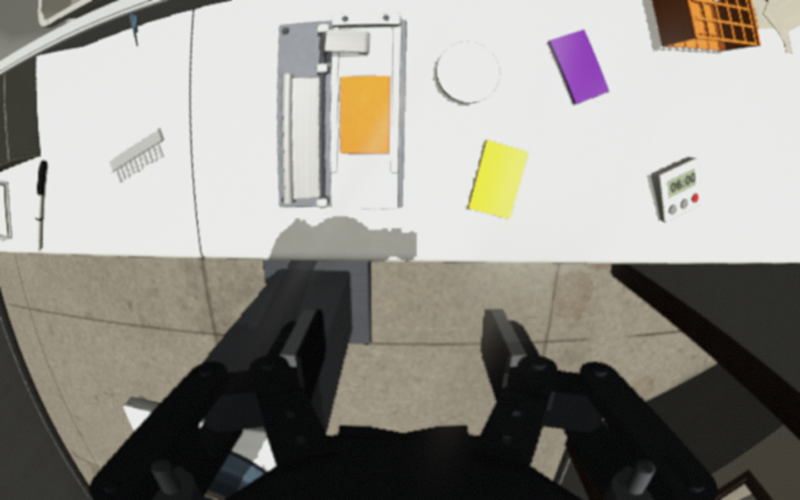

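The wrist view (800x500 px) shows the glass at (340–390, 76–154), the bar as a thin strip at x≈287 from y 73 to 202, the jaw at (347,42), and the base's left edge at x≈279. Now I'll turn those into coordinates.

```bash
python3 - <<'E'
from h import *
c=np.load("c1.npy",allow_pickle=True).item(); im=cv2.imread("pics/w1.png")
hsv=cv2.cvtColor(im,cv2.COLOR_BGR2HSV); m=cv2.inRange(hsv,(8,130,120),(20,255,255)); m[:, :260]=0; m[:,320:]=0; m[140:]=0
cs=max(cv2.findContours(m,0,2)[0],key=cv2.contourArea)[:,0].astype(float)
P=np.array([ray(u,v,c,.030)[:2] for u,v in cs])*1000
print("glass",cv2.minAreaRect(P.astype(np.float32)),P.min(0),P.max(0))
for n,p,z in [("bar far",(287,73),.032),("bar near",(287,202),.032),("bar Ledge near",(283,200),.029),("base L near",(279,207),.008),("base L far",(280,25),.008),("deck R near",(404,207),.022),("deck R far",(405,22),.022),("rail L near",(334,170),.026),("rail R near",(392,172),.026)]:
    print(n,ray(p[0]/1.25,p[1]/1.25,c,z)*1000)
D=np.array([.566,-.2515,0])
cv2.imwrite("pics/crop.png",cv2.resize(im[5:180,210:335],(500,700)[0:1]+(600,),interpolation=cv2.INTER_CUBIC))
E
```

```text
glass ((549.1544189453125, -252.6415252685547), (67.76119995117188, 41.33557891845703), 0.12588001787662506) [ 515.29750795 -273.38364467] [ 583.02133794 -231.90337074]
bar far [ 588.99567827 -182.42144301   32.        ]
bar near [ 469.86521299 -180.18584912   32.        ]
bar Ledge near [ 471.29078678 -175.36687206   29.        ]
base L near [ 460.66985694 -163.87909418    8.        ]
base L far [ 643.46164079 -166.45650756    8.        ]
deck R near [ 463.45713311 -288.64515332   22.        ]
deck R far [ 636.16848556 -287.3508016    22.        ]
rail L near [ 498.24864022 -224.50651083   26.        ]
rail R near [ 496.35249249 -277.40173996   26.        ]
```

View pics/crop.png

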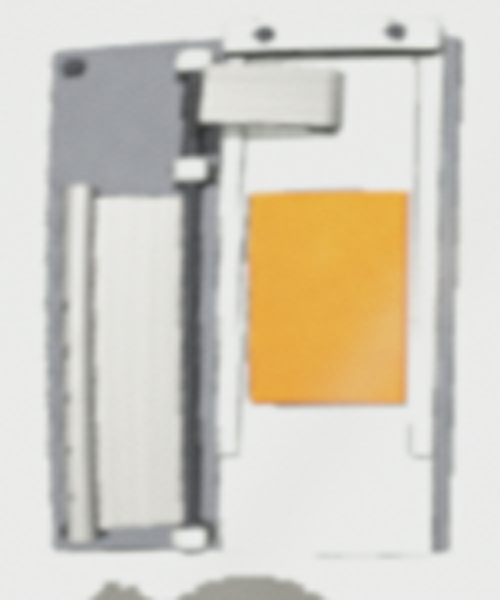

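Call:
{"method": "send_rows", "body": {
  "steps": [
    {"gripper": 0.36,"xyz": [0.3,-0.6,0],"twist": [0,0,0.2]},
    {"gripper": 0.36,"xyz": [0.3,-0.6,0.4],"twist": [0,0,0]},
    {"gripper": 0.36,"xyz": [0.26,-0.6,0.5],"twist": [0,0,0]},
    {"gripper": 0.36,"xyz": [0,0,0.8],"twist": [0,0,0]},
    {"gripper": 0.36,"xyz": [0,0,0.8],"twist": [0,0,0]},
    {"gripper": 0.36,"xyz": [0,0,0.8],"twist": [0,0,0]},
    {"gripper": 0.36,"xyz": [0,0,0.6],"twist": [0,0,0]},
    {"gripper": 0.36,"xyz": [0,0,0],"twist": [0,0,0]}
  ]
}}

```text
time_s: 3.78
ee_pos: [0.4831, -0.2225, 0.0928]
tool_rot: [-0.002, 1.0, -0.008, -0.005]
wrist_force: [-0.6, -0.2, -0.3]
finger_gap: 0.0581
grasp_force: 0.0
```

```bash
python3 - <<'E'
from h import *
s=readout.get_state(); print(s["ee_pos"],s["tool_rot"],s["finger_gap"],s["wrist_force"])
c=viewer.camera_params("wrist"); np.save("c2.npy",c,allow_pickle=True); im=viewer.get_image("wrist"); cv2.imwrite("pics/w2.png",im[:,:,::-1])
cv2.imwrite("pics/w2v.png",cv2.resize(im[:,:,::-1],(800,500),interpolation=cv2.INTER_CUBIC))
E
```

```text
[ 0.48310043 -0.22245429  0.09283659] [-0.00178525  0.99995584 -0.00805329 -0.00450255] 0.05812552136363242 [-0.61434681 -0.23955312 -0.29599247]
```

View pics/w2v.png

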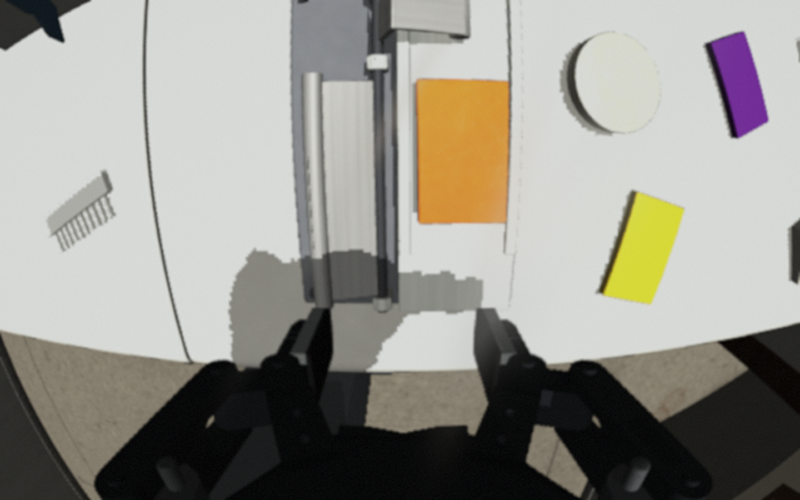

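```bash
python3 - <<'E'
from h import *
from scipy.spatial.transform import Rotation as Ro
c=np.load("c2.npy",allow_pickle=True).item(); im=cv2.imread("pics/w2.png")
hsv=cv2.cvtColor(im,cv2.COLOR_BGR2HSV); m=cv2.inRange(hsv,(8,130,80),(20,255,255)); m[:, :300]=0; m[:,430:]=0; m[200:]=0
cs=max(cv2.findContours(m,0,2)[0],key=cv2.contourArea)[:,0].astype(float)
P=np.array([ray(u,v,c,.030)[:2] for u,v in cs])*1000
print("glass",cv2.minAreaRect(P.astype(np.float32)),P.min(0),P.max(0))
for n,p,z in [("bar far",(313,74),.033),("bar near",(321,302),.033),("barL",(310,200),.029),("barR",(324,200),.029),("glassrear L",(417,222),.03),("glassrear R",(506,222),.03)]:
    print(n,ray(p[0]/1.25,p[1]/1.25,c,z)*1000)
R=np.array(c["R"]);o=-R.T@c["t"]; T=np.array([.4831,-.2225,.0928])
q=[-.00178,.99996,-.00805,-.0045]; M=Ro.from_quat([q[1],q[2],q[3],q[0]]).as_matrix(); print(M.round(4), (M.T@(o-T)))
for (u,v) in [(318,309),(331,309),(478,310),(490,310)]:
    a=ray(u/1.25,v/1.25,c,0)-o; A=M.T@a; O=M.T@(o-T)
    k=(.011-O[0])/A[0]; print((u,v),"tool coords at x=11mm:",(O+k*A)*1000)
E
```

```text
glass ((549.0081787109375, -252.6326141357422), (68.8076171875, 43.81865310668945), 0.14397521317005157) [ 514.64138678 -274.55168553] [ 583.4313186  -230.67703684]
bar far [ 587.65801482 -183.11962415   33.        ]
bar near [ 473.37384157 -180.01911518   33.        ]
barL [ 526.6249519  -177.98250348   29.        ]
barR [ 526.37510457 -185.09265372   29.        ]
glassrear L [ 514.590088   -230.47701025   30.        ]
glassrear R [ 514.23277668 -275.01991316   30.        ]
[[ 0.9998 -0.0161 -0.009 ]
 [-0.0161 -0.9999  0.0036]
 [-0.009  -0.0035 -1.    ]] [ 0.07500503  0.00081775 -0.1215058 ]
(318, 309) tool coords at x=11mm: [ 11.         -31.47450535   9.04229627]
(331, 309) tool coords at x=11mm: [ 11.         -26.44652603   9.27330034]
(478, 310) tool coords at x=11mm: [11.         29.1214014   8.32328005]
(490, 310) tool coords at x=11mm: [11.         33.74326379  8.09507076]
```

The gripper is 21 mm behind the glass's rear edge (x=514.5 mm), and the bar crown is at y≈-181 mm. Next I'll widen the gap a little, centre the fingers and descend to just above the bar.

Call:
{"method": "send_rows", "body": {
  "steps": [
    {"gripper": 0.54,"xyz": [0.17,-0.14,0.25],"twist": [-0.04,0.1,-0.1]},
    {"gripper": 0.54,"xyz": [0,0,0.25],"twist": [0,0,0]},
    {"gripper": 0.54,"xyz": [0,0,0.25],"twist": [0,0,0]},
    {"gripper": 0.54,"xyz": [0,0,0],"twist": [0,0,0]},
    {"gripper": 0.54,"xyz": [0,0,0],"twist": [0,0,0]}
  ]
}}

```text
time_s: 4.25
ee_pos: [0.4931, -0.2188, 0.0674]
tool_rot: [0.002, 1.0, -0.004, 0.004]
wrist_force: [-0.0, 0.3, -0.6]
finger_gap: 0.0658
grasp_force: 0.0
```

Call:
{"method": "send_rows", "body": {
  "steps": [
    {"gripper": 0.54,"xyz": [-0.06,-0.04,0.1],"twist": [0,0,0]},
    {"gripper": 0.54,"xyz": [0,0,0.1],"twist": [0,0,0]},
    {"gripper": 0.54,"xyz": [0,0,0.1],"twist": [0,0,0]},
    {"gripper": 0.54,"xyz": [0,0,0],"twist": [0,0,0]},
    {"gripper": 0.54,"xyz": [0,0,0],"twist": [0,0,0]}
  ]
}}

```text
time_s: 4.67
ee_pos: [0.491, -0.2169, 0.0551]
tool_rot: [0.002, 1.0, -0.004, 0.004]
wrist_force: [0.1, 0.1, 0.8]
finger_gap: 0.0659
grasp_force: 0.0
```

Call:
{"method": "send_rows", "body": {
  "steps": [
    {"gripper": 0.54,"xyz": [0,0,0.08],"twist": [0,0,0]},
    {"gripper": 0.54,"xyz": [0,0,0.08],"twist": [0,0,0]},
    {"gripper": 0.54,"xyz": [0,0,0],"twist": [0,0,0]},
    {"gripper": 0.54,"xyz": [0,0,0],"twist": [0,0,0]}
  ]
}}

```text
time_s: 5.0
ee_pos: [0.4915, -0.2169, 0.0491]
tool_rot: [0.002, 1.0, -0.004, 0.005]
wrist_force: [-0.0, 0.5, 4.6]
finger_gap: 0.0653
grasp_force: 2.0
```

Call:
{"method": "send_rows", "body": {
  "steps": [
    {"gripper": 0.54,"xyz": [0,0,0.06],"twist": [0,0,0]},
    {"gripper": 0.54,"xyz": [0,0,0.06],"twist": [0,0,0]},
    {"gripper": 0.54,"xyz": [0,0,0.03],"twist": [0,0,0]},
    {"gripper": 0.54,"xyz": [0,0,0],"twist": [0,0,0]},
    {"gripper": 0.54,"xyz": [0,0,0],"twist": [0,0,0]}
  ]
}}

```text
time_s: 5.42
ee_pos: [0.4916, -0.2152, 0.0433]
tool_rot: [0.001, 1.0, -0.003, 0.004]
wrist_force: [-0.5, 3.7, 6.8]
finger_gap: 0.0658
grasp_force: 3.3
```

```bash
python3 - <<'E'
from h import *
im=viewer.get_image("wrist"); cv2.imwrite("pics/w3v.png",cv2.resize(im[20:320,160:480,::-1],(640,600),interpolation=cv2.INTER_CUBIC))
print(readout.get_state()["wrist_force"],readout.get_state()["moment"])
for cam in("top","side"):
  viewer.get_image(cam)
  for l in ("bar_mid","jaw_nose"):
    print(cam,l,[(np.round(d["position"],4).tolist(),round(d["confidence"],2)) for d in viewer.mark_of(cam,l)][:1])
E
```

```text
[-0.20930887  3.52950369  5.93888813] [ 1.12983902  0.21004526 -0.00660511]
top bar_mid []
top jaw_nose [([0.6173, -0.2446, 0.0338], 0.56)]
side bar_mid [([0.5328, -0.1779, 0.0281], 0.58)]
side jaw_nose [([0.6115, -0.2476, 0.0349], 0.87)]
```

View pics/w3v.png

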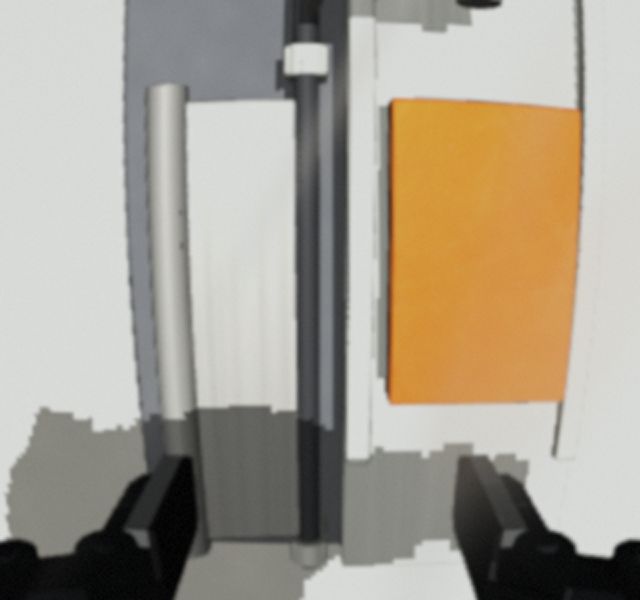

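The left fingertip sits on the bar (crop px ≈181,457), and the right one is behind the glass, roughly on its centre line (≈474,457). The jaw is partly raised, so I'll press on to the stop.

Call:
{"method": "send_rows", "body": {
  "steps": [
    {"gripper": 0.54,"xyz": [0,0,0.05],"twist": [0,0,0]},
    {"gripper": 0.54,"xyz": [0,0,0.04],"twist": [0,0,0]},
    {"gripper": 0.54,"xyz": [0,0,0],"twist": [0,0,0]},
    {"gripper": 0.54,"xyz": [0,0,0],"twist": [0,0,0]}
  ]
}}

```text
time_s: 6.1
ee_pos: [0.4916, -0.2145, 0.0398]
tool_rot: [0.001, 1.0, -0.003, 0.004]
wrist_force: [-1.1, 6.0, 6.9]
finger_gap: 0.0659
grasp_force: 3.6
```

Call:
{"method": "send_rows", "body": {
  "steps": [
    {"gripper": 0.54,"xyz": [0,-0.03,0.03],"twist": [0,0,0]},
    {"gripper": 0.54,"xyz": [0,0,0.02],"twist": [0,0,0]},
    {"gripper": 0.54,"xyz": [0,0,0],"twist": [0,0,0]},
    {"gripper": 0.54,"xyz": [0,0,0],"twist": [0,0,0]}
  ]
}}

```text
time_s: 6.43
ee_pos: [0.4917, -0.2143, 0.0392]
tool_rot: [0.001, 1.0, -0.003, 0.004]
wrist_force: [-4.0, 3.7, 19.2]
finger_gap: 0.0656
grasp_force: 9.5
```

```bash
python3 - <<'E'
from h import *
s=readout.get_state();print(s["wrist_force"],s["moment"])
viewer.get_image("side")
for l in ("bar_mid","jaw_nose"):
    print(l,[(np.round(d["position"],4).tolist(),round(d["confidence"],2)) for d in viewer.mark_of("side",l)][:1])
E
```

```text
[-4.01198014  3.66825793 19.23971196] [1.60972104 0.8895371  0.16963461]
bar_mid [([0.5338, -0.1762, 0.0235], 0.96)]
jaw_nose [([0.6129, -0.2476, 0.0396], 0.66)]
```

Call:
{"method": "send_rows", "body": {
  "steps": [
    {"gripper": 0.54,"xyz": [0.08,0,-0.005],"twist": [0,0,0]},
    {"gripper": 0.54,"xyz": [0.08,0,0],"twist": [0,0,0]},
    {"gripper": 0.54,"xyz": [0.08,0,0],"twist": [0,0,0]},
    {"gripper": 0.54,"xyz": [0.08,0,0],"twist": [0,0,0]},
    {"gripper": 0.54,"xyz": [0.08,0,0],"twist": [0,0,0]},
    {"gripper": 0.54,"xyz": [0,0,0],"twist": [0,0,0]}
  ]
}}

```text
time_s: 7.08
ee_pos: [0.493, -0.214, 0.0381]
tool_rot: [-0.001, 1.0, -0.003, -0.012]
wrist_force: [-32.1, 4.7, 43.9]
finger_gap: 0.066
grasp_force: 22.5
```

Call:
{"method": "send_rows", "body": {
  "steps": [
    {"gripper": 0.54,"xyz": [-0.15,0,-0.01],"twist": [0,0,0]},
    {"gripper": 0.54,"xyz": [-0.15,0,0],"twist": [0,0,0]},
    {"gripper": 0.54,"xyz": [-0.1,0,0],"twist": [0,0,0]},
    {"gripper": 0.54,"xyz": [0,0,0],"twist": [0,0,0]}
  ]
}}

```text
time_s: 7.42
ee_pos: [0.4916, -0.2143, 0.0395]
tool_rot: [0.001, 1.0, -0.004, 0.005]
wrist_force: [-2.0, 4.1, 13.6]
finger_gap: 0.0661
grasp_force: 6.7
```

```bash
python3 - <<'E'
from h import *
s=readout.get_state();print(s["ee_pos"],s["tool_rot"],s["wrist_force"],s["moment"],s["time_s"])
im=viewer.get_image("wrist"); cv2.imwrite("pics/w4v.png",cv2.resize(im[160:310,200:440,::-1],(800,500),interpolation=cv2.INTER_CUBIC))
E
```

```text
[ 0.49157685 -0.21430178  0.03950878] [ 0.00124102  0.99997956 -0.00364464  0.00510453] [-1.97162871  4.13460706 13.56405337] [1.28107152 0.52680901 0.1081797 ] 7.4167
```

View pics/w4v.png

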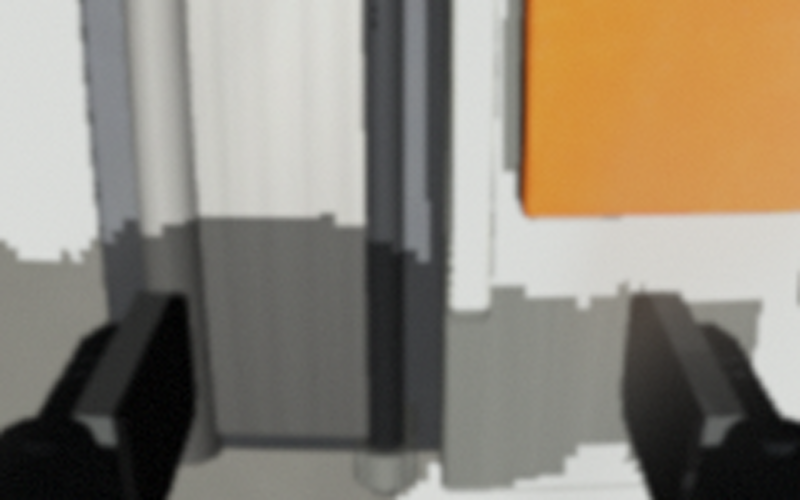

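No obstacle shows in front of the fingertips. The finger is friction-locked on the bar, because pushing it forward also digs it in against the hard stop. I'll ease the downward force so the bar floats just above its stop, then slide.

Call:
{"method": "send_rows", "body": {
  "steps": [
    {"gripper": 0.54,"xyz": [0,0,-0.025],"twist": [0,0,0]},
    {"gripper": 0.54,"xyz": [0.05,0,-0.0125],"twist": [0,0,0]},
    {"gripper": 0.54,"xyz": [0.05,0,-0.0125],"twist": [0,0,0]},
    {"gripper": 0.54,"xyz": [0.05,0,0],"twist": [0,0,0]},
    {"gripper": 0.54,"xyz": [0,0,0],"twist": [0,0,0]}
  ]
}}

```text
time_s: 7.88
ee_pos: [0.4958, -0.2153, 0.0401]
tool_rot: [0.001, 1.0, -0.004, 0.003]
wrist_force: [-3.3, 1.0, 7.2]
finger_gap: 0.0656
grasp_force: 3.4
```

Call:
{"method": "send_rows", "body": {
  "steps": [
    {"gripper": 0.54,"xyz": [0.06,0,0],"twist": [0,0,0]},
    {"gripper": 0.54,"xyz": [0.06,0,0],"twist": [0,0,0]},
    {"gripper": 0.54,"xyz": [0.06,0,0],"twist": [0,0,0]},
    {"gripper": 0.54,"xyz": [0.06,0,0],"twist": [0,0,0]},
    {"gripper": 0.54,"xyz": [0.06,0,0],"twist": [0,0,0]},
    {"gripper": 0.54,"xyz": [0,0,0],"twist": [0,0,0]}
  ]
}}

```text
time_s: 8.38
ee_pos: [0.5074, -0.216, 0.04]
tool_rot: [0.002, 1.0, -0.004, 0.002]
wrist_force: [-4.2, 0.3, 6.6]
finger_gap: 0.0658
grasp_force: 3.3
```

Sliding smoothly. Now I'll carry on through the push.

Call:
{"method": "send_rows", "body": {
  "steps": [
    {"gripper": 0.54,"xyz": [0.07,0,0],"twist": [0,0,0]},
    {"gripper": 0.54,"xyz": [0.07,0,0],"twist": [0,0,0]},
    {"gripper": 0.54,"xyz": [0.07,0,0],"twist": [0,0,0]},
    {"gripper": 0.54,"xyz": [0.07,0,0],"twist": [0,0,0]},
    {"gripper": 0.54,"xyz": [0.07,0,0],"twist": [0,0,0]},
    {"gripper": 0.54,"xyz": [0.07,0,0],"twist": [0,0,0]},
    {"gripper": 0.54,"xyz": [0,0,0],"twist": [0,0,0]}
  ]
}}

```text
time_s: 8.97
ee_pos: [0.5245, -0.2162, 0.0402]
tool_rot: [0.002, 1.0, -0.004, 0.002]
wrist_force: [-4.1, -0.2, 6.6]
finger_gap: 0.0657
grasp_force: 3.3
```

```bash
python3 - <<'E'
from h import *
print(readout.get_state()["ee_pos"])
c=viewer.camera_params("wrist"); im=viewer.get_image("wrist"); cv2.imwrite("pics/w5v.png",cv2.resize(im[20:320,160:480,::-1],(640,600),interpolation=cv2.INTER_CUBIC))
viewer.get_image("side")
for l in ("bar_mid","jaw_nose","filter_center"):
    print(l,[(np.round(d["position"],4).tolist(),round(d["confidence"],2)) for d in viewer.mark_of("side",l)])
E
```

```text
[ 0.52447145 -0.21619091  0.04017342]
bar_mid [([0.5329, -0.1741, 0.0271], 0.86)]
jaw_nose [([0.6146, -0.2469, 0.0399], 0.73)]
filter_center [([0.5724, -0.2509, 0.0259], 0.81), ([0.6126, -0.4595, 0.0031], 0.66), ([0.4964, -0.3808, 0.0025], 0.43)]
```

View pics/w5v.png

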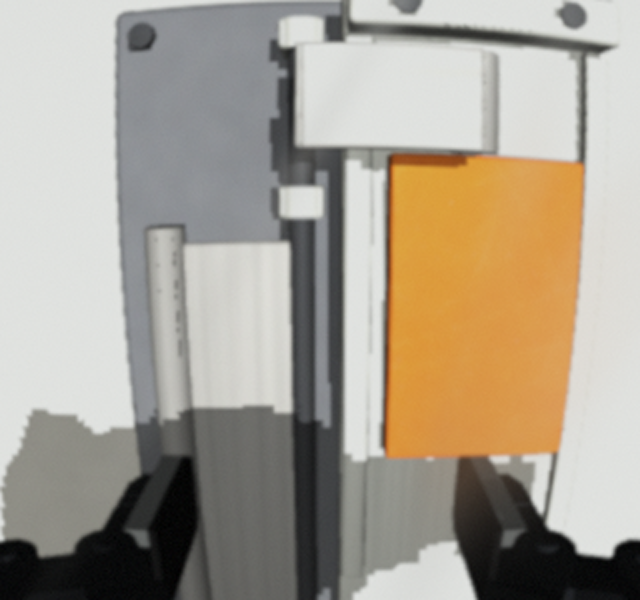

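The glass (390–580, 155–455) is now in contact with the right fingertip, and its front edge is just reaching the raised jaw.

Call:
{"method": "send_rows", "body": {
  "steps": [
    {"gripper": 0.54,"xyz": [0.07,0,0],"twist": [0,0,0]},
    {"gripper": 0.54,"xyz": [0.07,0,0],"twist": [0,0,0]},
    {"gripper": 0.54,"xyz": [0.07,0,0],"twist": [0,0,0]},
    {"gripper": 0.54,"xyz": [0.07,0,0],"twist": [0,0,0]},
    {"gripper": 0.54,"xyz": [0.07,0,0],"twist": [0,0,0]},
    {"gripper": 0.54,"xyz": [0.07,0,0],"twist": [0,0,0]},
    {"gripper": 0.54,"xyz": [0,0,0],"twist": [0,0,0]}
  ]
}}

```text
time_s: 9.8
ee_pos: [0.5412, -0.2164, 0.0404]
tool_rot: [0.002, 1.0, -0.004, 0.002]
wrist_force: [-3.5, -1.0, 6.1]
finger_gap: 0.0658
grasp_force: 3.2
```

Call:
{"method": "send_rows", "body": {
  "steps": [
    {"gripper": 0.54,"xyz": [0.05,0,0],"twist": [0,0,0]},
    {"gripper": 0.54,"xyz": [0.05,0,0],"twist": [0,0,0]},
    {"gripper": 0.54,"xyz": [0.05,0,0],"twist": [0,0,0]},
    {"gripper": 0.54,"xyz": [0.05,0,0],"twist": [0,0,0]},
    {"gripper": 0.54,"xyz": [0.05,0,0],"twist": [0,0,0]},
    {"gripper": 0.54,"xyz": [0,0,0],"twist": [0,0,0]}
  ]
}}

```text
time_s: 10.3
ee_pos: [0.551, -0.2165, 0.0404]
tool_rot: [0.002, 1.0, -0.004, 0.002]
wrist_force: [-4.0, 0.0, 6.7]
finger_gap: 0.0657
grasp_force: 3.2
```

Call:
{"method": "send_rows", "body": {
  "steps": [
    {"gripper": 0.54,"xyz": [0.04,0,0],"twist": [0,0,0]},
    {"gripper": 0.54,"xyz": [0.04,0,0],"twist": [0,0,0]},
    {"gripper": 0.54,"xyz": [0,0,0],"twist": [0,0,0]}
  ]
}}

```text
time_s: 10.55
ee_pos: [0.5517, -0.2165, 0.0402]
tool_rot: [0.001, 1.0, -0.005, -0.001]
wrist_force: [-9.1, 0.5, 9.5]
finger_gap: 0.0659
grasp_force: 6.1
```

The stop is felt at x≈0.5515, as predicted. I'll nudge once more, then check before releasing.

Call:
{"method": "send_rows", "body": {
  "steps": [
    {"gripper": 0.54,"xyz": [0.05,0,-0.01],"twist": [0,0,0]},
    {"gripper": 0.54,"xyz": [0.03,0,0],"twist": [0,0,0]},
    {"gripper": 0.54,"xyz": [0,0,0],"twist": [0,0,0]}
  ]
}}

```text
time_s: 10.8
ee_pos: [0.5521, -0.2165, 0.0401]
tool_rot: [0.001, 1.0, -0.005, -0.004]
wrist_force: [-14.6, 1.5, 14.3]
finger_gap: 0.0655
grasp_force: 8.5
```

```bash
python3 - <<'E'
from h import *
print(readout.get_state()["ee_pos"])
c=viewer.camera_params("wrist"); im=viewer.get_image("wrist"); cv2.imwrite("pics/w6v.png",cv2.resize(im[20:320,160:480,::-1],(640,600),interpolation=cv2.INTER_CUBIC))
viewer.get_image("side")
for l in ("bar_mid","jaw_nose","filter_center"):
    print(l,[(np.round(d["position"],4).tolist(),round(d["confidence"],2)) for d in viewer.mark_of("side",l)])
E
```

```text
[ 0.55206069 -0.21653969  0.0401417 ]
bar_mid [([0.533, -0.1781, 0.0269], 0.77)]
jaw_nose [([0.6126, -0.2452, 0.0407], 0.77)]
filter_center [([0.6118, -0.4595, -0.0002], 0.73), ([0.6004, -0.2508, 0.0229], 0.51), ([0.4946, -0.3835, 0.0015], 0.48)]
```

View pics/w6v.png

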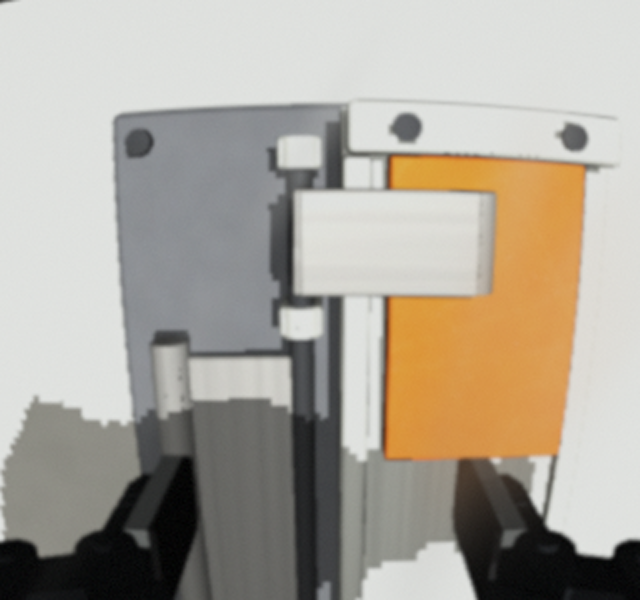

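The glass front edge is flush with the end-stop plate (y≈155) and the jaw is raised over it. With the bar still down I'll back off a few millimetres to free the glass, then raise to release the clip.

Call:
{"method": "send_rows", "body": {
  "steps": [
    {"gripper": 0.54,"xyz": [-0.1,0,0.01],"twist": [0,0,0]},
    {"gripper": 0.54,"xyz": [-0.1,0,0.01],"twist": [0,0,0]},
    {"gripper": 0.54,"xyz": [-0.1,0,0],"twist": [0,0,0]},
    {"gripper": 0.54,"xyz": [-0.1,0,0],"twist": [0,0,0]},
    {"gripper": 0.54,"xyz": [0,0,0],"twist": [0,0,0]}
  ]
}}

```text
time_s: 11.47
ee_pos: [0.5459, -0.2166, 0.0418]
tool_rot: [0.002, 1.0, -0.004, 0.008]
wrist_force: [2.3, -0.3, 6.7]
finger_gap: 0.066
grasp_force: 3.0
```

Call:
{"method": "send_rows", "body": {
  "steps": [
    {"gripper": 0.54,"xyz": [0,0,-0.05],"twist": [0,0,0]},
    {"gripper": 0.54,"xyz": [0,0,-0.05],"twist": [0,0,0]},
    {"gripper": 0.54,"xyz": [0,0,-0.05],"twist": [0,0,0]},
    {"gripper": 0.54,"xyz": [0,0,-0.1],"twist": [0,0,0]},
    {"gripper": 0.54,"xyz": [0,0,-0.2],"twist": [0,0,0]},
    {"gripper": 0.54,"xyz": [0,0,-0.5],"twist": [0,0,0]},
    {"gripper": 0.54,"xyz": [0,0,-0.8],"twist": [0,0,0]},
    {"gripper": 0.54,"xyz": [-0.3,0,-0.8],"twist": [0,0,0]},
    {"gripper": 0.54,"xyz": [-0.3,0,-0.8],"twist": [0,0,0]},
    {"gripper": 0.54,"xyz": [0,0,0],"twist": [0,0,0]},
    {"gripper": 0.54,"xyz": [0,0,0],"twist": [0,0,0]}
  ]
}}

```text
time_s: 12.38
ee_pos: [0.5181, -0.2157, 0.1757]
tool_rot: [0.002, 1.0, -0.004, 0.006]
wrist_force: [0.3, 0.0, 0.0]
finger_gap: 0.0661
grasp_force: 0.0
```

```bash
python3 - <<'E'
from h import *
print(readout.get_state()["ee_pos"])
c=viewer.camera_params("wrist"); im=viewer.get_image("wrist"); cv2.imwrite("pics/w7v.png",cv2.resize(im[0:240,160:480,::-1],(800,600),interpolation=cv2.INTER_CUBIC))
viewer.get_image("side")
for l in ("bar_mid","jaw_nose","filter_center"):
    print(l,[(np.round(d["position"],4).tolist(),round(d["confidence"],2)) for d in viewer.mark_of("side",l)])
E
```

```text
[ 0.51808448 -0.21574703  0.17574466]
bar_mid [([0.5307, -0.1763, 0.0273], 0.85)]
jaw_nose [([0.6129, -0.25, 0.0337], 0.62)]
filter_center [([0.5999, -0.2512, 0.0235], 0.79), ([0.6117, -0.4589, -0.0014], 0.58), ([0.4968, -0.3815, 0.0033], 0.49)]
```

View pics/w7v.png

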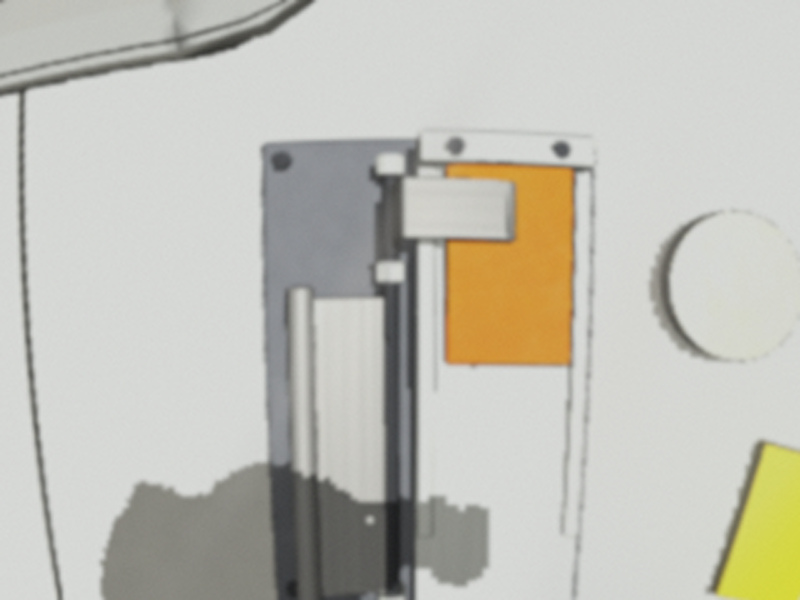

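The glass lies flush against the end stop, from (447,163) to (573,365). The jaw has come down onto it at (460,208), and the robot is clear.

```bash
python3 -c "
from station import r
print(r.job_done())"
```

```text
the job is handed in; nothing more can be done
None
```

The glass is home against the end stop, the clip has sprung back onto it, the arm is clear, and the job was handed in at about 12.5 s; on the first push the fingertip stuck on the bar (wrist up to 44 N vertical, 32 N along the channel), so I eased off and redid it.

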